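Hang the cap wrench on its peg

ROBOT

A 6-joint arm with a two-finger parallel gripper is mounted at the origin on the work surface. World frame = base frame: x ahead of the robot, y to its left, z up, the work surface at z = 0. Lengths are in mm, angles in rad, forces in N, time in s.
With the tool pointing down it reaches from about 350 to 950 mm from the base axis. Payload 17.4 kg.
Tool frame: the origin (TCP) lies midway between the tips of the shut fingers; the grasp point (between the pads) lies 19 mm behind it (bot.grip_depth is the z of the grasp point in the tool frame, in mm); z points along the fingers, y is the direction in which the jaws open and shut (so a half turn about z gives the same grasp; the last joint's range is limited). The gripper opens to 93 mm and grips with 3 to 60 N. Pads are 15 mm wide; open, the fingers measure 128 mm over their backs; the gripper's body (75 mm by 188 mm) begins 65 mm behind the grasp point.
Start: joints at [1.156, 0.116, 1.442, -0, 1.584, -0.038], TCP at [248.372, 627.649, 218.646] pointing down, gripper open.
Joint ranges: [-2.83, 2.83], [-0.83, 2.19], [0.07, 2.5], [-1.14, 4.28], [0.01, 3], [-2.97, 2.97]. Speed limits (rad/s): [1.89, 1.89, 2.22, 3.14, 3.14, 3.14].

INTERFACE

Orientations are given as a rotation vector (axis times angle).
In Python, from rig import bot, vision, ticket gives the robot as it stands. The module is installed in compiled form; this text tells all that it offers.
- The arm moves only by the tool servo_tool, never from a script. Its argument "plan" is a list of rows, each a list of 3 entries, a list of its own where there are three numbers: the turn, a rotation vector about the tool's x, y, z in degrees, then the shift along the tool's x, y, z in mm, then the opening, from -1 (shut) to 1 (fully open), so that 0 is half open. A call has 1 to 20 rows; each row shifts and turns the commanded pose from where the row before left it, along the tool's axes as they then stand; what a row does not reach is not made up. A row lasts 1/10 s, in which the tool goes at most 50 mm and 8.59 degrees, less where a joint would pass 70% of its speed; a pose out of reach is approached as far as the arm can. A call is refused whole if a number of a shift passes 50 or a number of a turn 8.59, either way. A call with a gripper value outside its range is refused whole. The fingers move at their own pace and stop on an object; "newtons" is the grip in N (left out, the last holds). Time passes only in rows, so rows that do not move let the fingers close. It gives the time, the measured TCP pose, the force and the opening at its end, in the units of the state.
- bot.observe(): the state, without advancing time (a new reading comes with each control period).
- vision.grab_frame(name): name is "scene" or "top" or "wrist"; returns a dict with "img" (420x560x3 uint8, red, green, blue), "mtx" (3x3 intrinsics, pixels), "distortion" ([k1, k2, p1, p2, k3] as OpenCV has them; the pictures are not rectified), "cam_to_world" (4x4, takes a point from camera to world coordinates). Camera axes: x right, y down, z forward; pixel columns grow to the right and rows downward; lengths in mm; the calibration is good to about 2 mm. A picture is of the moment at which its call begins. There is no depth.
- ticket.sign_off(): hands the job in, once; it reports no verdict.
The state is a dict: "t": time; "joint_positions": joint angles; "qd": joint speeds; "joint_efforts": joint torques, N m; "tool_pos": TCP position; "orientation": TCP orientation; "contact_force": force on the tool from outside, world axes, zero at the start; "torque": the same for the moment, N m; "finger_gap": finger opening in mm.
Only numpy, scipy, OpenCV 4.12 (cv2) and the standard library are available. Lean on these libraries where they do the work, as an engineer would, in place of code of your own. Each camera call takes 0.05 s, during which the arm holds its last target. There are 200 camera calls.

TASK

Take the orange cap wrench out of the white block and hang it by its eye on the peg with the orange back plate, eye end up. Push it all the way back along the peg until it rests against the back plate, and leave it hanging there still. Do not disturb the blue wrench or the other things on the bench.

Things in the scene. Friction and masses are not known exactly. Their poses are not given: they have to be found in the camera images.
- orange_wrench: Flat orange plastic cap wrench, 8 mm thick (its x), 200 mm tall (its z), about 120 g, standing in a slot of the block, eye end up. From the bottom: 70 mm square end with a 48 mm hole, neck 34 mm wide, from z 100 mm a head 56 mm wide (y) with the eye; z 151 to 200 mm is solid, to grip from above across the 8 mm. Both faces are alike. Origin: centre of its bottom edge.
- orange_wrench_eye (a point): Centre of the orange wrench's eye, a round through hole of 31 mm diameter whose axis is the wrench's x; it lies 135 mm above the wrench's bottom edge and 65 mm below its top edge. Once hung, the wrench slides upright when pushed beside the eye, on both sides of the peg; pushed higher up it tips and swings.
- block: Fixed white block, 150 (x) x 110 (y) x 65 mm tall, with two upright slots 11 mm wide (x), 76 mm long (y), 55 mm deep, floors 10 mm above the table. The orange wrench stands in the slot at x = -35 mm of its frame, a green glass plate in the slot at x = +40 mm. Origin: centre of its underside.
- gel_plate: Green glass plate, 6 x 70 x 100 mm, standing in the other slot of the block, its top 110 mm above the table. Bystander. Origin: centre of its bottom edge.
- rail: Fixed aluminium rail: a bar 420 mm long (its y), 12 mm thick (x), from 196 to 260 mm above the table, on posts at y = +-190 mm with feet 14 mm high; open below. The three pegs, 110 mm apart in varying order, stand out to its -x, towards the robot. Origin: on the table under the bar's centre.
- peg_orange: The wrench's peg: fixed, steel, 10 mm in diameter; orange upright back plate (66 mm wide, from 30 mm above to 90 mm below the origin) clipped over the rail; orange ball end, 14 mm. Origin: where the peg's axis leaves the plate's front face, 230 mm above the table. The peg runs along its own -x for 110 mm to the ball's centre, rising 6 degrees (0.105 rad) on the way; x level, z up.
- peg_orange_end (a point): Outermost point of the orange peg's ball end, at x = -116, y = 0, z = +12 mm of the peg's frame.
- peg_blue: A like peg with blue back plate and ball; the blue wrench hangs on it. Same frame as the orange peg.
- peg_white: A like peg with white back plate and ball, empty; not to be used. Same frame as the orange peg.
- blue_wrench: A blue wrench of the same shape already hanging, fully back, on the blue peg. Bystander, loose. Origin: centre of its bottom edge.
- media_bottle: Glass bottle with blue cap, 70 mm in diameter, 130 mm tall. Bystander. Origin: centre of its underside.
- orange_jar: White jar with orange cap, 64 mm in diameter, 85 mm tall. Bystander. Origin: centre of its underside.
- beaker: Glass beaker, 70 mm in diameter, 85 mm tall. Bystander. Origin: centre of its underside.
- red_lid: Red round lid, 90 mm in diameter, 18 mm high. Bystander. Origin: centre of its underside.
Not all that is in view belongs to the job. There is more than one size of the orange_wrench; the job needs the largest.

How it is judged (in metres and radians):
At the end, for the whole second after the job is handed in: The orange wrench hangs by its eye on the orange peg, eye end up: eye centre 3 to 17 mm below the peg's root, within 10 mm sideways, at most 25 mm from the back plate (4 mm is flush), face parallel to the plate within 0.2 rad, upright within 0.2 rad, at rest (x of orange_wrench_eye in the frame of peg_orange between -0.025 and 0.003 m and y of orange_wrench_eye in the frame of peg_orange between -0.01 and 0.01 m and z of orange_wrench_eye in the frame of peg_orange between -0.017 and -0.003 m and angle between the x axis of orange_wrench and the x axis of peg_orange, either way round below 0.2 rad and angle between orange_wrench's own z axis and vertical below 0.2 rad and linear speed of orange_wrench below 0.03 m/s and angular speed of orange_wrench below 0.3 rad/s); the robot touches nothing.
It fails at once if the blue wrench is moved by more than 30 mm (distance of blue_wrench from where it was at the start of the episode above 0.03 m).
It fails at once if another loose thing on the bench is moved by more than 30 mm (distance of any of gel_plate, media_bottle, orange_jar, beaker, red_lid from where it was at the start of the episode above 0.03 m).
It also fails if it takes over 64 s, if anything falls off the work surface, if the arm or the gripper's body presses on something with over 40 N, if the wrist force passes 120 N, or if a joint passes its speed limit or range.

## Working session

There is one attempt and no reset: what is moved stays moved. The work goes in short steps, Python scripts to look and compute and a tool call to move; the robot and the scene stay as the last step left them, time stands still between calls to the robot, and variables do not carry over. Pictures are saved under pics/ and viewed, about 8 in all and at most 12, crops included, and the job is handed in when it is done.

Besides the shell and the picture viewer there is one more tool, called by a JSON object that holds its "fn" and its "kwargs". servo_tool: Moves the arm, as the interface text tells. Its arguments: {"type":"object","properties":{"plan":{"type":"array","items":{"type":"array"}},"newtons":{"type":"number"}},"required":["plan"]}

```bash
mkdir -p pics
cat > h.py <<'E'
import numpy as np,cv2
from rig import bot,vision,ticket
def grab(n,save=None):
    f=vision.grab_frame(n)
    f={k:np.array(v) for k,v in f.items()}
    if save: cv2.imwrite('pics/'+save,cv2.cvtColor(f['img'],cv2.COLOR_RGB2BGR))
    return f
def ray(f,px):
    p=cv2.undistortPoints(np.array([[px]],float),f['mtx'],f['distortion'])[0,0]
    T=f['cam_to_world'];return T[:3,3],T[:3,:3]@np.array([p[0],p[1],1])
def atz(f,px,z):
    o,d=ray(f,px);return o+d*(z-o[2])/d[2]
def proj(f,P):
    T=np.linalg.inv(f['cam_to_world'])
    r,_=cv2.Rodrigues(T[:3,:3]);return cv2.projectPoints(np.array(P,float).reshape(-1,1,3),r,T[:3,3],f['mtx'],f['distortion'])[0][:,0]
def tri(*fp):
    A=np.zeros((3,3));b=np.zeros(3)
    for f,px in fp:
        o,d=ray(f,px);d=d/np.linalg.norm(d);M=np.eye(3)-np.outer(d,d);A+=M;b+=M@o
    return np.linalg.solve(A,b)
E
python3 - <<'E'
from h import *
import pickle
fs={n:grab(n,n+'0.png') for n in('scene','top')}
pickle.dump(fs,open('f0.pkl','wb'))
for n in fs: print(n,fs[n]['cam_to_world'].round(2),fs[n]['mtx'])
print(bot.observe(),bot.grip_depth)
E
```

```text
scene [[-7.40000e-01  5.70000e-01 -3.60000e-01  9.22270e+02]
 [ 6.80000e-01  6.20000e-01 -4.00000e-01  4.34750e+02]
 [ 0.00000e+00 -5.40000e-01 -8.40000e-01  1.02597e+03]
 [ 0.00000e+00  0.00000e+00  0.00000e+00  1.00000e+00]] [[454.16066897   0.         284.53811016]
 [  0.         454.16066897 208.91992978]
 [  0.           0.           1.        ]]
top [[-2.00000e-02 -9.90000e-01  1.10000e-01  4.29260e+02]
 [-1.00000e+00  2.00000e-02  2.00000e-02  2.36500e+01]
 [-2.00000e-02 -1.10000e-01 -9.90000e-01  1.23401e+03]
 [ 0.00000e+00  0.00000e+00  0.00000e+00  1.00000e+00]] [[385.05460458   0.         280.38890756]
 [  0.         385.05460458 211.5227431 ]
 [  0.           0.           1.        ]]
{'t': 0.1, 'joint_positions': array([ 1.15618289e+00,  1.16418801e-01,  1.44220400e+00, -2.83342541e-05,
        1.58401533e+00, -3.77791470e-02]), 'qd': array([ 0.00046076, -0.00238566,  0.00013795,  0.00056906,  0.00026117,
       -0.00102809]), 'joint_efforts': array([ 2.65037394e-03, -7.22892737e+01, -6.23863149e+01,  7.82881211e-02,
        2.28262378e-02, -5.13206919e-05]), 'tool_pos': array([248.31118941, 627.46041523, 217.98852761]), 'orientation': array([-5.88395513e-01, -3.08578885e+00,  1.61028857e-03]), 'contact_force': array([0.2734104 , 1.29083865, 0.29397233]), 'torque': array([ 0.00731648, -0.02326437, -0.00624806]), 'finger_gap': 93.23473963370813} -18.8
```

View pics/scene0.png

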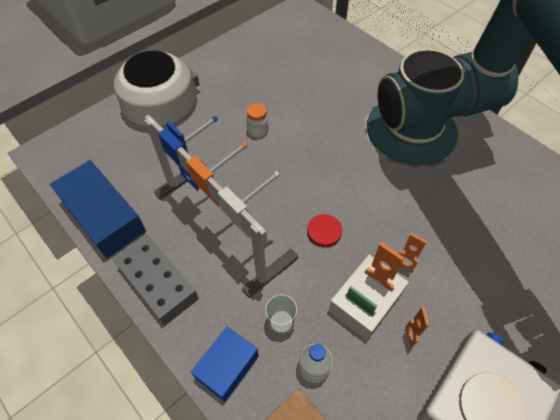

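View pics/top0.png

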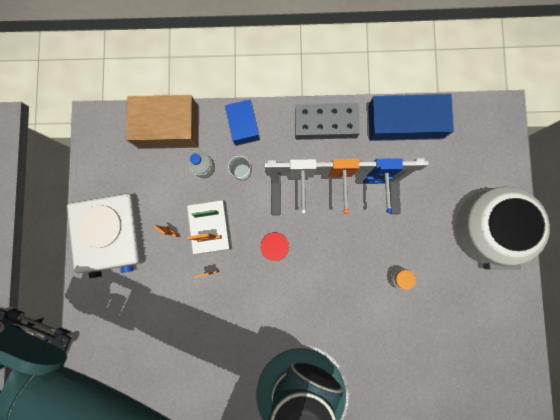

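Candidates: the wrench in the white block at scene (385,265), and two smaller loose ones at (412,252) and (418,325). In the top view they are at (205,237), (207,273) and (166,231). I choose the one in the block. Orange peg: top view (345,168) to (346,211). Next I make the close crop, with pieces of both views.

Run:
```python
import cv2,numpy as np
s=cv2.imread('pics/scene0.png');t=cv2.imread('pics/top0.png')
c=lambda i,x,y,w,h:cv2.resize(i[y:y+h,x:x+w],(400,300),interpolation=cv2.INTER_CUBIC)
cv2.imwrite('pics/c1.png',np.vstack([np.hstack([c(s,320,230,120,90),c(s,160,110,120,90)]),np.hstack([c(t,170,190,80,60),c(t,310,155,80,60)])]))
```

```text
(no output)
```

View pics/c1.png

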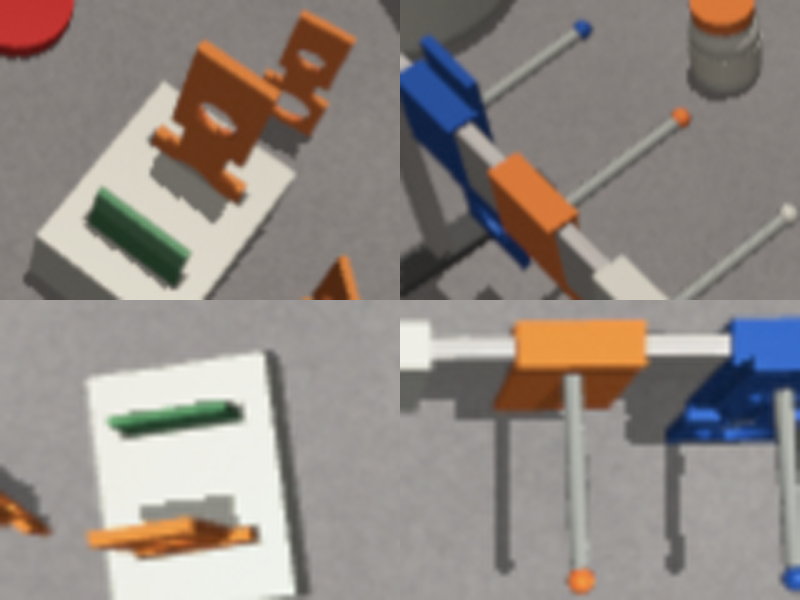

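Run:
```python
from h import *
import pickle
fs=pickle.load(open('f0.pkl','rb'));S,T=fs['scene'],fs['top']
print('wtop S',atz(S,(380.9,242.6),210),atz(S,(404,259.1),210))
print('wtop T',atz(T,(188,238),210),atz(T,(210,234.6),210))
print('eye S',atz(S,(385.1,266),145))
print('blk',[atz(T,p,65)[:2].round(1) for p in[(187.6,205.6),(223.2,200.4),(229.3,249)]])
print('ball S',atz(S,(244.6,145.1),241.5),'T',atz(T,(346.2,211),241.5),tri((S,(244.6,145.1)),(T,(346.2,211))))
print('root T',atz(T,(344.6,170.6),230), 'plate top front corners',atz(T,(413,226-0),260)*0, [atz(T,(310+x/5,155+(y-300)/5),260).round(1) for x,y in[(515,368),(646,368),(731,372)]],
 'S',[atz(S,(160+(x-400)/3.333,110+y/3.333),260).round(1) for x,y in[(523,153),(578,213),(488,178),(545,233)]])
print('white ball S',atz(S,(160+388/3.333,110+212/3.333),241.5),'blue',atz(S,(160+182/3.333,110+29/3.333),241.5))
```

```text
wtop S [479.46262987 243.45261183 210.        ] [473.69027073 299.42280774 210.        ]
wtop T [472.33006077 294.76874982 210.        ] [480.39530018 235.88446051 210.        ]
eye S [480.54225933 271.74276906 145.        ]
blk [array([577.9, 335.4]), array([592. , 225.6]), array([443., 207.])]
ball S [ 534.23907349 -121.11442303  241.5       ] T [ 533.82134823 -123.6018739   241.5       ] [ 533.54271646 -123.38036292  239.20181685]
root T [ 642.36198953 -124.676223    230.        ] plate top front corners [ 0. -0.  0.] [array([ 637.4, -293.8,  260. ]), array([ 636. , -359.6,  260. ]), array([ 632.9, -401.9,  260. ])] S [array([ 639.2, -154.4,  260. ]), array([642.6, -91.4, 260. ]), array([ 668.1, -152.9,  260. ]), array([667.4, -93. , 260. ])]
white ball S [534.96315906 -12.97278064 241.5       ] blue [ 534.40711003 -231.28888045  241.5       ]
```

Top view and scene agree. The wrench top is at about (476,268), z 210, yaw 0.125. The peg ball is at about (534,-123), z 241.5, with the root at x≈643 and peg yaw≈0. I turn the tool, go above the wrench, and look from close by.

{"fn": "servo_tool", "kwargs": {"plan": [[[0, 0, 7.66], [0, 0, -10], 0], [[0, 0, 7.66], [0, 0, -10], 0], [[0, 0, 7.66], [0, 0, -10], 0], [[0, 0, 7.66], [0, 0, -10], 0], [[0, 0, 7.66], [0, 0, -10], 0], [[0, 0, 7.66], [0, 0, -10], 0], [[0, 0, 7.66], [0, 0, 0], 0], [[0, 0, 7.66], [0, 0, 0], 0], [[0, 0, 0], [-38.5, 18.1, 0], 0], [[0, 0, 0], [-38.5, 18.1, 0], 0], [[0, 0, 0], [-38.5, 18.1, 0], 0], [[0, 0, 0], [-38.5, 18.1, 0], 0], [[0, 0, 0], [-38.5, 18.1, 0], 0], [[0, 0, 0], [-38.5, 18.1, 0], 0], [[0, 0, 0], [-38.5, 18.1, 0], 0], [[0, 0, 0], [-38.5, 18.1, 0], 0], [[0, 0, 0], [-38.5, 18.1, 0], 0], [[0, 0, 0], [-38.5, 18.1, 0], 0], [[0, 0, 0], [0, 0, 0], 0]]}}

```text
t: 2.0
tool_pos: [477.6, 264.6, 278.3]
orientation: [2.083, 2.351, -0.001]
contact_force: [-0.4, 1.0, 0.4]
finger_gap: 46.5
```

Run:
```python
from h import *
import pickle
o=bot.observe();R=cv2.Rodrigues(o['orientation'])[0];print(o['t'],o['tool_pos'],R.round(3),o['finger_gap'],o['joint_positions'].round(2))
f=grab('wrist','w1.png');pickle.dump(f,open('w1.pkl','wb'))
u=np.array([-.125,.992,0])
print(proj(f,[np.array([476,268,210])+s*28*u for s in(-1,1)]))
```

```text
2.0 [477.56997026 264.62100697 278.27654021] [[-0.12   0.993 -0.   ]
 [ 0.993  0.12  -0.001]
 [-0.001 -0.    -1.   ]] 46.507737989237164 [ 0.46 -0.17  1.63 -0.    1.69  0.34]
[[281.50328742 245.78110926]
 [281.09441305 174.80808129]]
```

View pics/w1.png

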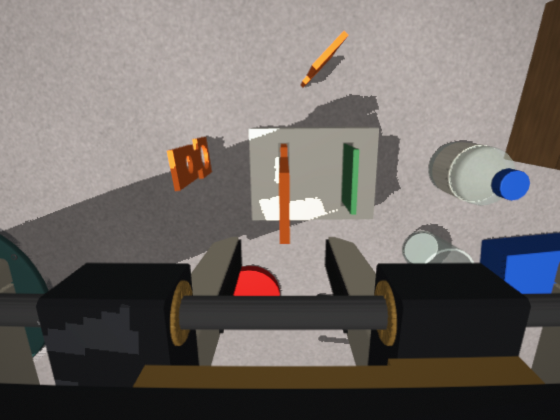

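The wrench top edge runs from (285,243) upward at column 285, midway between the fingertips (240 and 325), so the tool is aligned within about 1–2 mm. The small wrenches are at (190,163) and (325,60), clear of the fingers. I correct by (+5,+1), descend and grip.

{"fn": "servo_tool", "kwargs": {"plan": [[[0, 0, 0], [5, 1, 20], 0], [[0, 0, 0], [0, 0, 25], 0], [[0, 0, 0], [0, 0, 25], 0], [[0, 0, 0], [0, 0, 20], 0], [[0, 0, 0], [0, 0, 15], 0], [[0, 0, 0], [0, 0, 0], 0], [[0, 0, 0], [0, 0, 0], -1], [[0, 0, 0], [0, 0, 0], -1], [[0, 0, 0], [0, 0, 0], -1], [[0, 0, 0], [0, 0, 0], -1], [[0, 0, 0], [0, 0, 0], -1], [[0, 0, 0], [0, 0, 0], -1], [[0, 0, 0], [0, 0, 0], -1], [[0, 0, 0], [0, 0, 0], -1]], "newtons": 30}}

```text
t: 3.45
tool_pos: [476.3, 273.2, 173.9]
orientation: [2.079, 2.355, 0.001]
contact_force: [-0.9, -0.0, 2.7]
finger_gap: 8.0
```

{"fn": "servo_tool", "kwargs": {"plan": [[[0, 0, 0], [0, 0, -8], -1], [[0, 0, 0], [0, 0, -20], -1], [[0, 0, 0], [0, 0, -25], -1], [[0, 0, 0], [0, 0, -25], -1], [[0, 0, 0], [0, 0, -25], -1], [[0, 0, 0], [0, 0, -12], -1], [[0, 0, 6.9], [0, 0, 0], -1], [[0, 0, 0], [-15, -6, 0], -1], [[0, 0, 0], [-30, 0, 0], -1], [[0, 0, 0], [-40, 0, 0], -1], [[0, 0, 0], [-40, 0, 0], -1], [[0, 0, 0], [-40, 0, 0], -1], [[0, 0, 0], [-40, 0, 0], -1], [[0, 0, 0], [-40, 0, 0], -1], [[0, 0, 0], [-40, 0, 0], -1], [[0, 0, 0], [-40, 0, 0], -1], [[0, 0, 0], [-35, 0, 0], -1], [[0, 0, 0], [-25, 0, 0], -1], [[0, 0, 0], [-11, 0, 0], -1], [[0, 0, 0], [0, 0, 0], -1]]}}

```text
t: 5.45
tool_pos: [471.2, -123.7, 288.1]
orientation: [-2.217, -2.225, 0.001]
contact_force: [1.3, -0.3, -1.6]
finger_gap: 7.6
```

Run:
```python
from h import *
import pickle
o=bot.observe();R=cv2.Rodrigues(o['orientation'])[0];print(o['t'],o['tool_pos'],R.round(3),o['finger_gap'])
fs={n:grab(n,n+'1.png') for n in('scene','top','wrist')}
pickle.dump(fs,open('f1.pkl','wb'))
p=o['tool_pos']
for n in fs: print(n,proj(fs[n],[p+[0,0,-29],p+[0,0,36],[534,-123,241.5]]).round(1))
c=lambda i,x,y,w,h:cv2.resize(i[y:y+h,x:x+w],(400,300),interpolation=cv2.INTER_CUBIC)
im={n:cv2.imread(f'pics/{n}1.png') for n in fs}
cv2.imwrite('pics/c2.png',np.vstack([np.hstack([c(im['scene'],190,80,140,105),c(im['top'],300,150,100,75)]),np.hstack([c(im['wrist'],0,0,560,420),c(im['wrist'],200,130,200,150)])]))
```

```text
5.45 [ 471.15143591 -123.73692105  288.11734793] [[-0.004  1.    -0.001]
 [ 1.     0.004  0.   ]
 [ 0.    -0.001 -1.   ]] 7.563931205166451
scene [[264.7 125. ]
 [263.6 104.1]
 [244.1 144.6]]
top [[348.1 235. ]
 [352.3 233.7]
 [346.  210.9]]
wrist [[282.3 236. ]
 [281.9 287. ]
 [372.2 226.5]]
```

View pics/c2.png

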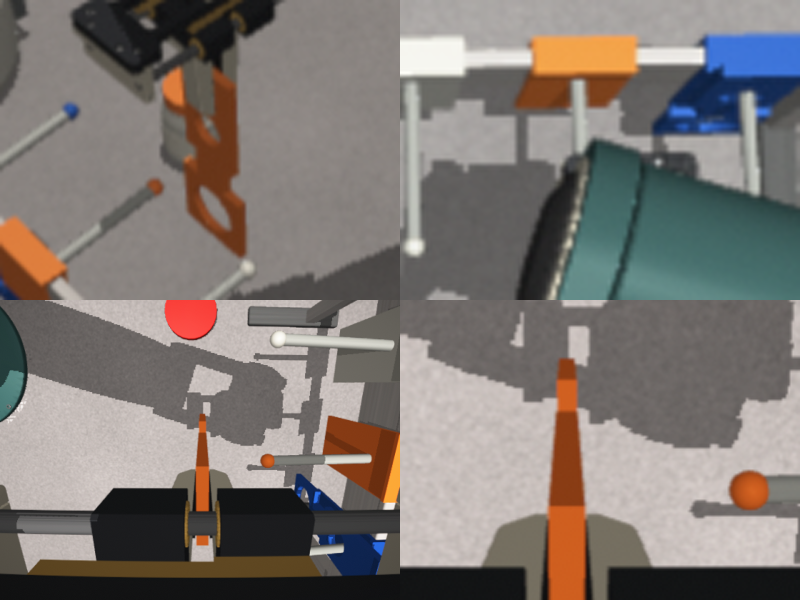

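The scene crop shows the wrench held upright in front of the peg. The ball is at crop (155,186), and the eye is partly behind a finger at (210,125). I check the model against the bottom corners (245,257) and (188,213), the square hole (214,208), and the ball in the wrist view.

Run:
```python
from h import *
import pickle
fs=pickle.load(open('f1.pkl','rb'));S,W=fs['scene'],fs['wrist']
p=np.array([471.15,-123.74,288.1]);b=p+[0,0,-164]
P=[b+[4,35,0],b+[4,-35,0],b+[4,0,35],b+[4,28,200],b+[4,0,135]]
print(((proj(S,P)-[190,80])*2.857).round(1))
px=lambda x,y:(190+x/2.857,80+y/2.857)
# solve in plane x=475
for q in[(245,257),(188,213),(214,208),(238,75)]:
    o,d=ray(S,px(*q));print(q,(o+d*(475.15-o[0])/d[0]).round(1))
w=(200+350/2,130+190/2) if 0 else (200+349/2,130+190/2)
print('ball W px',w,atz(W,w,241.5),'S',atz(S,px(155,186),241.5))
im=cv2.imread('pics/scene1.png')
print('wrist bottom edge x', proj(W,[b,b+[0,-35,0],b+[0,35,0],b+[0,28,100],b+[0,28,200]]).round(1))
```

```text
[[241.7 260.3]
 [189.5 214.2]
 [213.9 211.6]
 [230.9  91.5]
 [209.5 131.2]]
(245, 257) [475.2 -84.3 133.2]
(188, 213) [ 475.2 -160.8  123.9]
(214, 208) [ 475.2 -123.3  164.3]
(238, 75) [475.2 -87.1 347.3]
ball W px (374.5, 225.0) [ 535.53199609 -121.92290383  241.5       ] S [ 534.82278175 -121.63591449  241.5       ]
wrist bottom edge x [[282.6 190.4]
 [282.4 222.1]
 [282.7 157. ]
 [282.6 182.7]
 [282.2 228.2]]
```

Run:
```python
from h import *
import pickle
S=pickle.load(open('f1.pkl','rb'))['scene']
p=np.array([471.15,-123.24,288.1]);b=p+[0,0,-164]
k=5;x0,y0=215,75
im=cv2.resize(cv2.imread('pics/scene1.png')[y0:y0+110,x0:x0+140],None,fx=k,fy=k,interpolation=cv2.INTER_CUBIC)
y=[-35,35,35,17,17,28,28,-28,-28,-17,-17,-35,-35];z=[0,0,70,70,100,100,200,200,100,100,70,70,0]
a=np.linspace(0,6.283,40)
for off,col in((4,(255,255,0)),(-4,(0,255,0))):
    for L in([b+[off,i,j] for i,j in zip(y,z)],[b+[off,15.5*np.cos(t),135+15.5*np.sin(t)] for t in a],[b+[off,24*np.cos(t),35+24*np.sin(t)] for t in a]):
        cv2.polylines(im,[((proj(S,L)+.5-[x0,y0])*k).astype(int)],False,col,1)
cv2.imwrite('pics/c3.png',im)
```

```text
(no output)
```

View pics/c3.png

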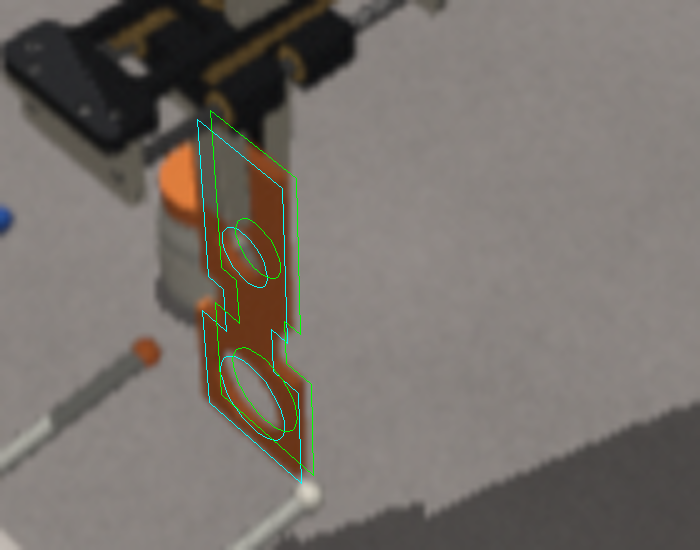

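The model outline fits within about 1.5 mm, so the eye is known. I lower it to the peg axis, thread it on, and follow the slope.

{"fn": "servo_tool", "kwargs": {"plan": [[[0, 0, 0], [1, 0, 8], -1], [[0, 0, 0], [0, 0, 9], -1], [[0, 0, 0], [0, 0, 0], -1], [[0, 0, 0], [0, 10, 0], -1], [[0, 0, 0], [0, 12, 0], -1], [[0, 0, 0], [0, 12, 0], -1], [[0, 0, 0], [0, 12, 0], -1], [[0, 0, 0], [0, 12, 0], -1], [[0, 0, 0], [0, 12, 0], -1], [[0, 0, 0], [0, 12, 1], -1], [[0, 0, 0], [0, 12, 1.5], -1], [[0, 0, 0], [0, 12, 1.5], -1], [[0, 0, 0], [0, 10, 1], -1], [[0, 0, 0], [0, 5, 1], -1], [[0, 0, 0], [0, 0, 0], -1]]}}

```text
t: 7.1
tool_pos: [593.1, -121.3, 265.2]
orientation: [-2.216, -2.226, 0.001]
contact_force: [0.2, 0.5, -1.5]
finger_gap: 7.8
```

Run:
```python
from h import *
o=bot.observe();print(o['t'],o['tool_pos'],o['contact_force'])
S=grab('scene','scene2.png')
im=cv2.resize(cv2.imread('pics/scene2.png')[80:200,150:300],None,fx=4,fy=4,interpolation=cv2.INTER_CUBIC)
p=o['tool_pos']+[0,.5,0];b=p+[0,0,-164]
a=np.linspace(0,6.283,40)
for c,z,r in((4,135,15.5),(4,35,24)):
    cv2.polylines(im,[((proj(S,[b+[c,r*np.cos(t),z+r*np.sin(t)] for t in a])+.5-[150,80])*4).astype(int)],False,(255,255,0),1)
cv2.imwrite('pics/c4.png',im)
```

```text
7.1 [ 593.14829343 -121.33782055  265.16785625] [ 0.19389462  0.52823541 -1.54855051]
```

View pics/c4.png

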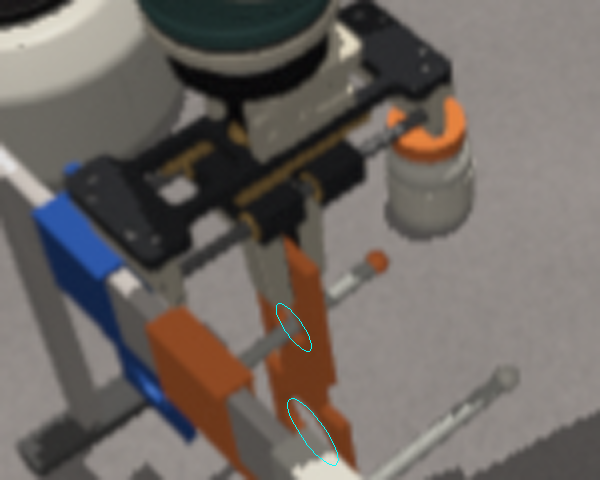

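The peg runs through the eye at crop (293,328), with the ball at (377,262), out in front. I lower gently onto the peg.

{"fn": "servo_tool", "kwargs": {"plan": [[[0, 0, 0], [-1, 0, 3], -1], [[0, 0, 0], [0, 0, 3], -1], [[0, 0, 0], [0, 0, 2], -1], [[0, 0, 0], [0, 0, 1], -1], [[0, 0, 0], [0, 0, 0], -1], [[0, 0, 0], [0, 0, 0], -1]], "newtons": 15}}

```text
t: 7.75
tool_pos: [592.7, -122.4, 256.8]
orientation: [2.217, 2.226, 0.0]
contact_force: [-0.6, 0.6, -1.0]
finger_gap: 8.3
```

{"fn": "servo_tool", "kwargs": {"plan": [[[0, 0, 0], [0, 0, 1], -1], [[0, 0, 0], [0, 0, 0], -1], [[0, 0, 0], [0, 0, 1], -1], [[0, 0, 0], [0, 0, 0], -1], [[0, 0, 0], [0, 0, 0], -1]]}}

```text
t: 8.25
tool_pos: [592.8, -122.4, 254.6]
orientation: [2.217, 2.226, 0.0]
contact_force: [-0.7, 0.8, -1.6]
finger_gap: 8.2
```

{"fn": "servo_tool", "kwargs": {"plan": [[[0, 0, 0], [0, 0, 1], -1], [[0, 0, 0], [0, 0, 0], -1], [[0, 0, 0], [0, 0, 0], -1]]}}

```text
t: 8.55
tool_pos: [592.8, -122.3, 254.1]
orientation: [2.217, 2.226, 0.001]
contact_force: [-1.1, 1.6, 4.3]
finger_gap: 8.0
```

{"fn": "servo_tool", "kwargs": {"plan": [[[0, 0, 0], [0, 0, 1], -1], [[0, 0, 0], [0, 0, 0], -1], [[0, 0, 0], [0, 0, 0], -1]]}}

```text
t: 8.85
tool_pos: [592.9, -122.3, 253.9]
orientation: [2.216, 2.225, 0.001]
contact_force: [-2.3, 1.5, 9.4]
finger_gap: 7.7
```

{"fn": "servo_tool", "kwargs": {"plan": [[[0, 0, 0], [0, 0, 1], -1], [[0, 0, 0], [0, 0, 0], -1], [[0, 0, 0], [0, 0, 0], -1]]}}

```text
t: 9.15
tool_pos: [593.0, -122.3, 253.7]
orientation: [2.215, 2.225, 0.002]
contact_force: [-3.2, 1.6, 15.7]
finger_gap: 8.0
```

Contact is felt at TCP 254, close to the predicted height of 254. I relieve the load, open, and rise.

{"fn": "servo_tool", "kwargs": {"plan": [[[0, 0, 0], [0, 0, -2.5], -1], [[0, 0, 0], [0, 0, 0], -1], [[0, 0, 0], [0, 0, 0], -0.5], [[0, 0, 0], [0, 0, 0], -0.5], [[0, 0, 0], [0, 0, 0], -0.5], [[0, 0, 0], [0, 0, 0], -0.5], [[0, 0, 0], [0, 0, 0], -0.5], [[0, 0, 0], [0, 0, -10], -0.5], [[0, 0, 0], [0, 0, -20], -0.5], [[0, 0, 0], [0, 0, -30], -0.5], [[0, 0, 0], [0, 0, -30], -0.5], [[0, 0, 0], [0, 0, -10], -0.5], [[0, 0, 0], [0, 0, 0], -0.5]]}}

```text
t: 10.45
tool_pos: [593.0, -122.4, 355.8]
orientation: [2.215, 2.224, 0.002]
contact_force: [-0.2, -0.5, -0.9]
finger_gap: 23.5
```

Run:
```python
from h import *
o=bot.observe();print(o['t'],o['tool_pos'],o['contact_force'],o['joint_positions'].round(2))
S=grab('scene','scene3.png');W=grab('wrist','w3.png')
a=cv2.resize(cv2.imread('pics/scene3.png')[80:200,150:300],(480,384),interpolation=cv2.INTER_CUBIC)
b=cv2.resize(cv2.imread('pics/w3.png'),(320,240))
im=np.zeros((384,800,3),np.uint8);im[:,:480]=a;im[:240,480:]=b
cv2.imwrite('pics/c5.png',im)
```

```text
10.45 [ 593.04528422 -122.41806764  355.81524816] [-0.18131425 -0.54220433 -0.93256222] [-0.25 -0.04  1.38 -0.    1.8  -0.25]
```

View pics/c5.png

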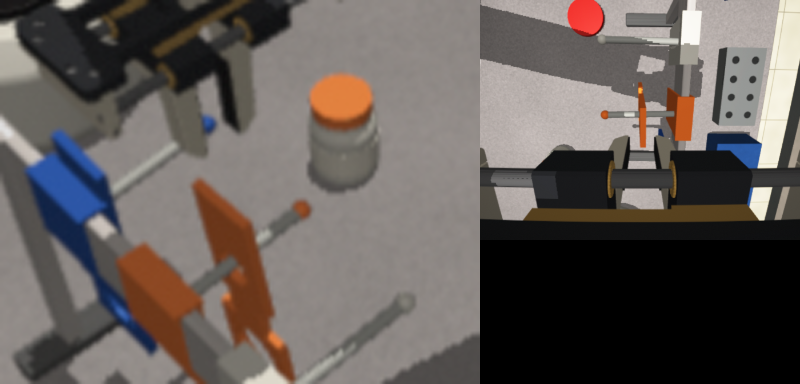

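The wrench hangs on the peg about 50 mm from the plate, upright. I back off, turn the jaws across the peg, tilt the tips forward 12°, and come down straddling the peg in front of the wrench.

{"fn": "servo_tool", "kwargs": {"plan": [[[0, 0, 0], [0, -25, 0], -0.38], [[0, 0, 0], [0, -25, 0], -0.38], [[0, 0, -8.2], [0, 0, 0], -0.38], [[0, 0, -8.2], [0, 0, 0], -0.38], [[0, 0, -8.2], [0, 0, 0], -0.38], [[0, 0, -8.2], [0, 0, 0], -0.38], [[0, 0, -8.2], [0, 0, 0], -0.38], [[0, 0, -8.2], [0, 0, 0], -0.38], [[0, 0, -8.2], [0, 0, 0], -0.38], [[0, 0, -8.2], [0, 0, 0], -0.38], [[0, 0, -8.2], [0, 0, 0], -0.38], [[0, 0, -8.2], [0, 0, 0], -0.38], [[0, 0, -8], [0, 0, 0], -0.38], [[0, -6, 0], [0, 0, 0], -0.38], [[0, -6, 0], [0, 0, 0], -0.38], [[0, 0, 0], [0, 0, 0], -0.38]]}}

```text
t: 12.15
tool_pos: [541.5, -122.5, 353.2]
orientation: [-0.005, 2.93, 0.001]
contact_force: [-0.1, -0.6, -0.2]
finger_gap: 28.6
```

Run:
```python
from h import *
o=bot.observe();R=cv2.Rodrigues(o['orientation'])[0];p=o['tool_pos'];print(o['t'],p,R.round(3),o['finger_gap'])
print('tool delta to (543,-122.5,216):',R.T@(np.array([543,-122.5,216])-p))
```

```text
12.15 [ 541.47764033 -122.492191    353.22945008] [[-0.978 -0.003  0.21 ]
 [-0.003  1.     0.001]
 [-0.21   0.    -0.978]] 28.64713579569651
tool delta to (543,-122.5,216): [ 2.72653565e+01 -2.84744881e-02  1.34502190e+02]
```

{"fn": "servo_tool", "kwargs": {"plan": [[[0, 0, 0], [5.4, 0, 26.9], -0.38], [[0, 0, 0], [5.4, 0, 26.9], -0.38], [[0, 0, 0], [5.4, 0, 26.9], -0.38], [[0, 0, 0], [5.4, 0, 26.9], -0.38], [[0, 0, 0], [5.4, 0, 26.9], -0.38], [[0, 0, 0], [0, 0, 0], -0.38], [[0, 0, 0], [-9.8, 0, 2.1], -0.38], [[0, 0, 0], [-9.8, 0, 2.1], -0.38], [[0, 0, 0], [-4.9, 0, 1], -0.38], [[0, 0, 0], [-4.9, 0, 1], -0.38], [[0, 0, 0], [-4.9, 0, 1], -0.38], [[0, 0, 0], [-4.9, 0, 1], -0.38], [[0, 0, 0], [0, 0, 0], -0.38]]}}

```text
t: 13.45
tool_pos: [584.8, -122.4, 217.0]
orientation: [-0.006, 2.932, 0.001]
contact_force: [0.2, 0.4, -0.0]
finger_gap: 28.8
```

Run:
```python
from h import *
o=bot.observe();print(o['t'],o['tool_pos'],o['contact_force'])
S=grab('scene','scene4.png')
a=cv2.resize(cv2.imread('pics/scene4.png')[80:200,150:300],None,fx=4,fy=4,interpolation=cv2.INTER_CUBIC)
cv2.imwrite('pics/c6.png',a)
```

```text
13.45 [ 584.76390637 -122.38601707  217.04399122] [ 0.17523423  0.37835539 -0.02499741]
```

View pics/c6.png

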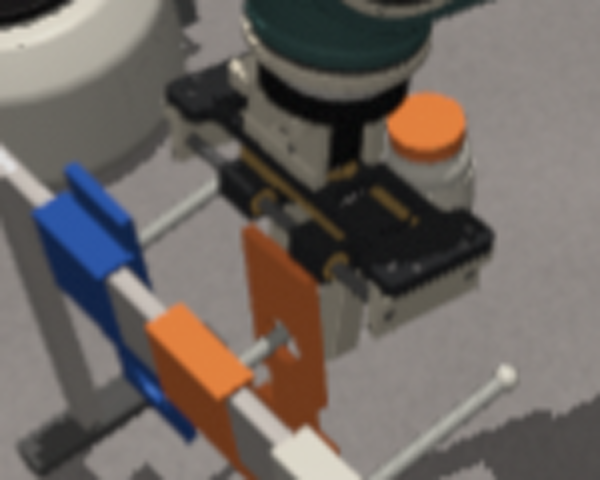

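The wrench hangs upright with the fingers in front of it, straddling the peg. I push slowly.

{"fn": "servo_tool", "kwargs": {"plan": [[[0, 0, 0], [-2.9, 0, 0.9], -0.38], [[0, 0, 0], [-2.9, 0, 0.9], -0.38], [[0, 0, 0], [-2.9, 0, 0.9], -0.38], [[0, 0, 0], [-2.9, 0, 0.9], -0.38], [[0, 0, 0], [-2.9, 0, 0.9], -0.38], [[0, 0, 0], [-2.9, 0, 0.9], -0.38], [[0, 0, 0], [-2.9, 0, 0.9], -0.38], [[0, 0, 0], [-2.9, 0, 0.9], -0.38], [[0, 0, 0], [-2.9, 0, 0.9], -0.38], [[0, 0, 0], [-2.9, 0, 0.9], -0.38], [[0, 0, 0], [-2.9, 0, 0.9], -0.38], [[0, 0, 0], [0, 0, 0], -0.38]]}}

```text
t: 14.7
tool_pos: [617.9, -122.3, 213.9]
orientation: [-0.006, 2.932, 0.001]
contact_force: [-0.6, -0.2, -0.1]
finger_gap: 28.8
```

{"fn": "servo_tool", "kwargs": {"plan": [[[0, 0, 0], [-2, 0, 0.4], -0.38], [[0, 0, 0], [-2, 0, 0.4], -0.38], [[0, 0, 0], [-2, 0, 0.4], -0.38], [[0, 0, 0], [0, 0, 0], -0.38]]}}

```text
t: 15.1
tool_pos: [623.9, -122.2, 214.1]
orientation: [-0.006, 2.932, 0.001]
contact_force: [-1.0, 0.5, -0.6]
finger_gap: 28.8
```

{"fn": "servo_tool", "kwargs": {"plan": [[[0, 0, 0], [-1.5, 0, 0.3], -0.38], [[0, 0, 0], [-1.5, 0, 0.3], -0.38], [[0, 0, 0], [0, 0, 0], -0.38]]}}

```text
t: 15.4
tool_pos: [626.7, -122.2, 214.1]
orientation: [-0.006, 2.933, 0.001]
contact_force: [-3.1, -0.1, -0.3]
finger_gap: 28.3
```

{"fn": "servo_tool", "kwargs": {"plan": [[[0, 0, 0], [-1.5, 0, 0.3], -0.38], [[0, 0, 0], [0, 0, 0], -0.38]]}}

```text
t: 15.6
tool_pos: [627.2, -122.2, 214.0]
orientation: [-0.006, 2.935, 0.001]
contact_force: [-15.7, 0.7, 4.6]
finger_gap: 28.9
```

{"fn": "servo_tool", "kwargs": {"plan": [[[0, 0, 0], [-1.5, 0, 0.3], -0.38], [[0, 0, 0], [0, 0, 0], -0.38]]}}

```text
t: 15.8
tool_pos: [627.5, -122.2, 214.0]
orientation: [-0.006, 2.938, 0.001]
contact_force: [-31.8, 1.6, 10.1]
finger_gap: 28.6
```

It came up against the plate at TCP x≈627, as predicted (628). I back off and rise clear.

{"fn": "servo_tool", "kwargs": {"plan": [[[0, 0, 0], [3, 0, -0.6], -0.38], [[0, 0, 0], [3, 0, -0.6], -0.38], [[0, 0, 0], [6, 0, -1.2], -0.38], [[0, 0, 0], [15, 0, -3.2], -0.38], [[0, 0, 0], [20, 0, -4.2], -0.38], [[0, 0, 0], [-4, 0, -20], -0.38], [[0, 0, 0], [-6.2, 0, -30], -0.38], [[0, 0, 0], [-6.2, 0, -30], -0.38], [[0, 0, 0], [-6.2, 0, -30], -0.38], [[0, 0, 0], [-6.2, 0, -30], -0.38], [[0, 0, 0], [40, 0, 0], -0.38], [[0, 0, 0], [40, 0, 0], -0.38], [[0, 0, 0], [40, 0, 0], -0.38], [[0, 0, 0], [0, 0, 0], -0.38], [[0, 0, 0], [0, 0, 0], -0.38]]}}

```text
t: 17.3
tool_pos: [463.2, -122.9, 332.6]
orientation: [-0.005, 2.93, -0.0]
contact_force: [0.1, -0.4, -0.3]
finger_gap: 28.7
```

Run:
```python
from h import *
o=bot.observe();print(o['t'],o['tool_pos'],o['contact_force'])
S=grab('scene','scene5.png');T=grab('top','top5.png')
a=cv2.imread('pics/scene5.png')[90:210,130:290];k=5
a=cv2.resize(a,None,fx=k,fy=k,interpolation=cv2.INTER_CUBIC)
b=np.array([639.5,-122.5,84.5])
y=[-35,35,35,17,17,28,28,-28,-28,-17,-17,-35,-35];z=[0,0,70,70,100,100,200,200,100,100,70,70,0]
cv2.polylines(a,[((proj(S,[b+[-4,i,j] for i,j in zip(y,z)])+.5-[130,90])*k).astype(int)],False,(255,255,0),1)
cv2.imwrite('pics/c7.png',a)
```

```text
17.3 [ 463.17121945 -122.93957371  332.6071691 ] [ 0.12076877 -0.44727483 -0.34044029]
```

View pics/c7.png

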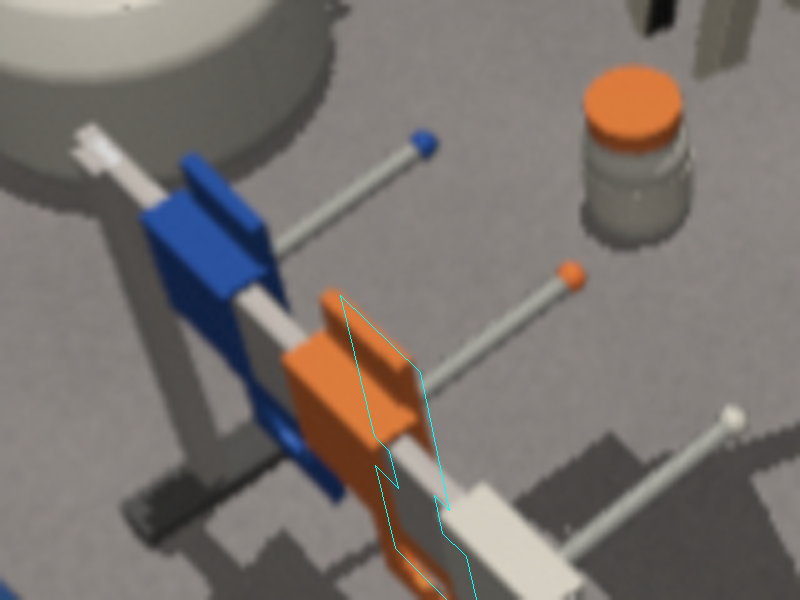

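View pics/top5.png

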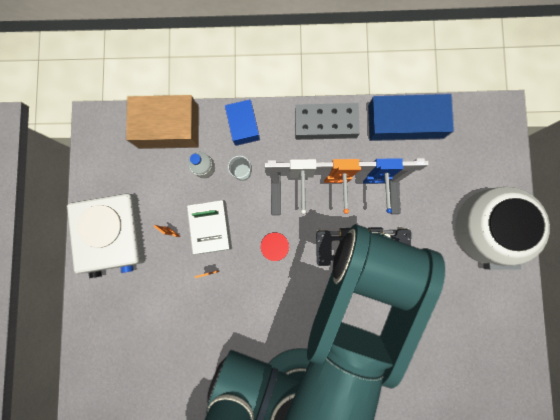

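The orange wrench sits flat in front of its plate, the same way the blue one does, and it is clear of the gripper. In the top view, nothing else has moved.

Run:
```python
from h import *
a=grab('scene')['img'].astype(int);b=cv2.imread('pics/scene5.png')[:,:,::-1].astype(int)
print('max px change on wrench region',abs(a-b)[145:200,185:230].max())
print(ticket.sign_off())
```

```text
max px change on wrench region 3
the job is handed in; nothing more can be done
None
```

The orange wrench is hanging on the orange peg, pushed back against its plate, and I handed the job in at about 17 s on the robot's clock. I took the largest wrench from the white block, threaded its eye over the peg and set it down. I then pushed it back with the open fingers on either side of the peg.

**Seating:** the push stopped where I predicted (TCP x 627 mm, predicted about 628). The force there rose to about 33 N in all, under the 40 N limit. I then moved the gripper well clear.

**Final position:** the last pictures show the wrench upright, parallel to the plate and hung the same way as the blue one. My final overlay of the expected outline sits about 3 to 4 px (roughly 5 to 7 mm) off the picture. I put that down to calibration and rail-position error and did not measure the eye's final position separately.

**Other checks:** two pictures taken moments apart showed no change at the wrench, so it was still. By eye, the top view shows the blue wrench and the bystanders unmoved. No check failed, and sign-off gives no verdict.

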